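# Sort the die-flange studs by length through the gauge slots

## Task

The extruder's flange is being put away: sort the two loose brass-coloured stud bolts by length. Drop each one, lying flat, through the gauge slot cut to its length, so that the short stud ends in the compartment under the short slot (blue lid) and the long stud in the compartment under the long slot (green lid). Take them in either order.

Things in the scene. Friction and masses are not known exactly. Their poses are not given: they have to be found in the camera images.
- short_stud: Short stud bolt: brass-coloured rod, 16 mm across, 80 mm long over all, with a dark steel hexagon nut at each end (24 mm across flats, 28 mm across corners, within the last 16 mm), so 48 mm of rod is bare. About 140 g. Lies flat on the table, axis 12 mm up. Origin on the axis at mid-length; x along the rod, ends alike.
- long_stud: Long stud bolt: brass-coloured rod, 16 mm across, 130 mm long over all, with a dark steel hexagon nut at each end (24 mm across flats, 28 mm across corners, within the last 16 mm), so 98 mm of rod is bare. About 200 g. Lies flat on the table, axis 12 mm up. Origin on the axis at mid-length; x along the rod, ends alike.
- short_box: Low grey box fixed to the table, blue lid; 190 (its x) x 100 (y) x 42 mm high. Lid 4 mm thick with one central slot 102 mm long (x), 50 mm wide (y), straight over the compartment (2 mm larger all round, floor 5 mm up). The short stud, flat and parallel, passes with 11 mm to spare at each end and side. Origin on the table under the slot's centre, z up. The long stud does not fit.
- long_box: Low grey box fixed to the table, green lid; 190 (its x) x 100 (y) x 42 mm high. Lid 4 mm thick with one central slot 152 mm long (x), 50 mm wide (y), straight over the compartment (2 mm larger all round, floor 5 mm up). The long stud, flat and parallel, passes with 11 mm to spare at each end and side. Origin on the table under the slot's centre, z up.

How it is judged:
By the outcome, as a careful person would: the job done as asked, in the order asked, and still so for the second after the job is handed in, with the robot touching nothing.
It also fails if it takes over 58 s, if anything falls off the work surface, if the arm or the gripper's body presses on something with over 40 N, if the wrist force passes 120 N, or if a joint passes its speed limit or range.

## Robot

A 6-joint arm with a two-finger parallel gripper is mounted at the origin on the work surface. World frame = base frame: x ahead of the robot, y to its left, z up, the work surface at z = 0. Lengths are in m, angles in rad, forces in N, time in s.
With the tool pointing down it reaches from about 0.375 to 0.9 m from the base axis. Payload 3.1 kg.
Tool frame: the origin (TCP) lies at the very end of the fingers, on their centre line; the grasp point (between the pads) lies 19 mm behind it (hold_point_z is the distance from the TCP to the grasp point, in m); z points along the fingers, x is the direction in which the jaws open and shut, and the axes are right-handed (so a half turn about z gives the same grasp; the last joint's range is limited). The gripper opens to 87 mm and grips with 3 to 60 N. Pads are 19 mm wide; open, the fingers measure 117 mm over their backs; the gripper's body (75 mm by 190 mm) begins 51 mm behind the grasp point.
Start: joints at [-1.304, 0.527, 1.433, -0, 1.181, -0.178], TCP at [0.27, -0.564, 0.223] pointing down, gripper open.
Joint ranges: [-3.08, 3.08], [-0.75, 2.2], [0.22, 2.44], [-1.43, 4.57], [0, 2.65], [-2.85, 2.85]. Speed limits (rad/s): [2.79, 2.79, 3.14, 3.14, 3.14, 3.14].

## Interface

Orientations are given as a unit quaternion [x, y, z, w].
In Python, from rig import * gives the robot as it stands.
- The arm moves only by the tool carry_out, never from a script. Its argument "deltas" is a list of rows, each a list of 7 numbers: the closure, from -1 (fully open) to 1 (shut), then the shift along the tool's x, y, z in units of 25 mm (1.0 is 25 mm), then the turn, a rotation vector about the tool's x, y, z in degrees. In form: [[jaw, x, y, z, rx, ry, rz], ...]. A call has 1 to 8 rows; each row is the pose to reach, as a shift and turn from the pose commanded when the call began, along the tool's axes at that moment; what a row does not reach only later rows make up. A row lasts 1/10 s, in which the tool goes at most 50 mm and 8.59 degrees, less where a joint would pass 70% of its speed; a pose out of reach is approached as far as the arm can. A call with a gripper value outside its range is refused whole. The fingers move at their own pace and stop on an object; "force" is the grip in N (left out, the last holds). Time passes only in rows, so rows that repeat a pose let the fingers close. It gives the time, the measured TCP pose, the force and the opening at its end, in the units of the state.
- get_obs(): the state, without advancing time (a new reading comes with each control period).
- camera(name): name is "side" or "top"; returns (picture, depth): 420x560x3 uint8, red, green, blue; 420x560 float32, m along the optical axis (not along the pixel's ray), 0 where there is no reading.
- camera_info(name): a dict with "mtx" (3x3 intrinsics, pixels), "origin" and "rotation" of the camera in the world. Camera axes: x right, y down, z forward; pixel columns grow to the right and rows downward; lengths in m; the calibration is good to about 2 mm. A picture is of the moment at which its call begins. camera_info takes no time and is no camera call.
- hand_in(): hands the job in, once; it reports no verdict.
Trained networks look in the newest picture that a camera, given by its name, has taken for a name from the list of things; names that differ only in an ending like _2 or _b are one class to them, and where a whole thing is asked for, a point or a joint stands for the part that bears it (a point fixed in the world has none). Each returns a list of dicts, best first, with "score" (0 to 1); they miss things now and then, are a little off and sometimes report something else, mostly with a low value. They report only what shows in the picture. A call takes as long as a camera call.
- spot_in(camera, target): "pixel" ([row, column] in pixels, amid what is visible of it).
The state is a dict: "time": time; "q": joint angles; "joint_velocities": joint speeds; "joint_torque": joint torques, N m; "position": TCP position; "tool_rot": TCP orientation; "ft_force": force on the tool from outside, world axes, zero at the start; "moment": the same for the moment, N m; "grip_width": finger opening in m.
Only numpy, scipy, OpenCV 4.12 (cv2) and the standard library are available. Lean on these libraries where they do the work, as an engineer would, in place of code of your own. Each camera call takes 0.05 s, during which the arm holds its last target.

## Working session

There is one attempt and no reset: what is moved stays moved. The work goes in short steps, Python scripts to look and compute and a tool call to move; the robot and the scene stay as the last step left them, time stands still between calls to the robot, and variables do not carry over. Pictures are saved under pics/ and viewed, and the job is handed in when it is done.

Besides the shell and the picture viewer there is one more tool, called after ">>>" as name(argument=value, ...), one argument or row to a line, values as JSON. carry_out: Moves the arm, as the interface text tells. Its arguments: {"type":"object","properties":{"deltas":{"type":"array"},"force":{"type":"number"}},"required":["deltas"]}

```bash
mkdir -p pics; ls; python3 - <<'E'
from rig import *
import cv2,numpy as np
for n in ("top","side"):
    p,d=camera(n); cv2.imwrite(f"pics/{n}0.png",p[:,:,::-1]); np.savez(f"{n}0.npz",p=p,d=d)
    i=camera_info(n); print(n,np.round(i["mtx"],1).tolist(),np.round(i["origin"],3),np.round(i["rotation"],3).tolist())
    for t in ("short_stud","long_stud","short_box","long_box"): print(t,[(r["pixel"],round(r["score"],2)) for r in spot_in(n,t)])
o=get_obs(); print(o)
E
```

```text
pics
top [[380.7, 0.0, 281.5], [0.0, 380.7, 208.2], [0.0, 0.0, 1.0]] [ 0.386 -0.019  0.913] [-0.703, 0.706, -0.051, 0.066]
short_stud [([236.3, 237.8], 0.65)]
long_stud [([237.2, 326.9], 0.91), ([196.1, 416.3], 0.46)]
short_box [([197.9, 418.4], 0.8), ([199.3, 155.9], 0.39)]
long_box [([201.0, 155.0], 0.74)]
side [[405.2, 0.0, 279.9], [0.0, 405.2, 211.3], [0.0, 0.0, 1.0]] [0.242 0.528 0.656] [-0.231, 0.899, -0.361, 0.09]
short_stud [([260.7, 278.5], 0.95)]
long_stud [([199.2, 323.5], 0.96)]
short_box [([132.9, 327.9], 0.64)]
long_box [([320.7, 176.5], 0.67)]
{'time': 0.5, 'q': array([-1.30350274e+00,  5.27507220e-01,  1.43273147e+00, -6.78917599e-06,
        1.18139288e+00, -1.78458336e-01]), 'joint_velocities': array([ 3.56423047e-05,  1.14942824e-03, -1.22591909e-03, -1.49728632e-03,
        5.12440700e-04, -8.28990576e-04]), 'joint_torque': array([-1.00007575e-03, -4.39602792e+01, -1.76790422e+01,  6.33381656e-02,
        5.15699456e-02, -3.57071019e-05]), 'position': array([ 0.26949825, -0.5638683 ,  0.22253392]), 'tool_rot': array([ 8.45913347e-01, -5.33320363e-01, -1.64732474e-05, -1.08147585e-05]), 'ft_force': array([-0.21970299,  0.26037255,  0.29524589]), 'moment': array([0.03425326, 0.02269218, 0.0279102 ]), 'grip_width': 0.08672790126568393}
```

View pics/top0.png

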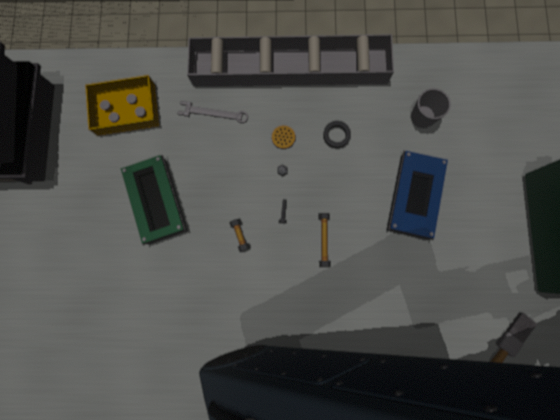

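View pics/side0.png

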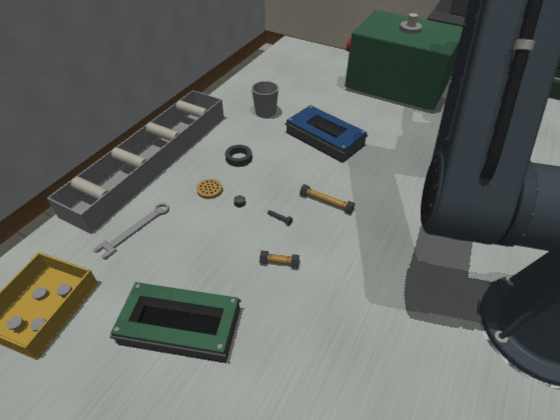

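The top view shows the short stud at about (236,239), the long stud at (240,324), the green box at (200,155) and the blue box at (196,417). The side view agrees. Next I'll localise them.

```bash
cat > h.py <<'E'
import numpy as np,cv2
from scipy.spatial.transform import Rotation as R
from rig import *
def cam(n):
    i=camera_info(n); r=np.array(i["rotation"]); M=R.from_quat(r).as_matrix() if r.size==4 else r
    return np.array(i["mtx"]),np.array(i["origin"]),M
def onplane(n,uv,z):
    K,o,M=cam(n); uv=np.atleast_2d(uv).astype(float)
    d=(M@np.linalg.inv(K)@np.c_[uv,np.ones(len(uv))].T).T
    return o+d*((z-o[2])/d[:,2])[:,None]
def blob(n,p,mask,c,rad,z,kern=3):
    """c=(row,col)"""
    m=mask.astype(np.uint8); y,x=np.mgrid[:m.shape[0],:m.shape[1]]
    m[np.hypot(y-c[0],x-c[1])>rad]=0
    v,u=np.nonzero(m)
    P=onplane(n,np.c_[u,v],z)[:,:2]
    (cx,cy),(w,h),a=cv2.minAreaRect((P*1000).astype(np.float32))
    q=P-P.mean(0); ev,V=np.linalg.eigh(q.T@q); ax=V[:,1]
    return dict(n=len(u),mean=P.mean(0).round(4),rect=(round(cx,1),round(cy,1),round(w,1),round(h,1),round(a,1)),ang=round(np.degrees(np.arctan2(ax[1],ax[0]))%180,1))
E
python3 - <<'E'
from h import *
for n,cs in (("top",dict(s=(236,239),l=(240,324),g=(200,155),b=(196,417))),("side",dict(s=(259,279),l=(199,327),g=(318,176),b=(131,327)))):
    p=np.load(n+"0.npz")["p"]; hsv=cv2.cvtColor(p,cv2.COLOR_RGB2HSV).astype(int); H,S,V=hsv[...,0],hsv[...,1],hsv[...,2]
    brass=(H>8)&(H<28)&(S>120)&(V>60)
    green=(H>50)&(H<90)&(S>90)&(V>40); blue=(H>95)&(H<125)&(S>120)&(V>40)
    dark=(p.sum(2)<150)
    for k,m,z,rad in (("s",brass,.016,40),("l",brass,.016,40),("g",green,.042,75),("b",blue,.042,60)):
        print(n,k,blob(n,p,m,cs[k],rad,z))
    for k,r in (("s",30),("l",35)):
        print(n,k,"all",blob(n,p,brass|dark,cs[k],r,.012))
E
```

```text
top s {'n': 103, 'mean': array([0.475 , 0.0999]), 'rect': (474.8, 99.9, 46.1, 12.4, 20.3), 'ang': np.float64(20.8)}
top l {'n': 210, 'mean': array([ 0.4616, -0.1004]), 'rect': (462.5, -100.4, 9.5, 98.8, 88.8), 'ang': np.float64(178.8)}
top g {'n': 1849, 'mean': array([0.5546, 0.302 ]), 'rect': (557.1, 303.6, 187.9, 97.7, 19.1), 'ang': np.float64(19.2)}
top b {'n': 2429, 'mean': array([ 0.5615, -0.3184]), 'rect': (563.7, -319.3, 98.1, 188.6, 76.1), 'ang': np.float64(166.0)}
top s all {'n': 188, 'mean': array([0.4729, 0.0986]), 'rect': (472.9, 99.0, 75.5, 25.3, 20.6), 'ang': np.float64(20.4)}
top l all {'n': 298, 'mean': array([ 0.4621, -0.1007]), 'rect': (460.8, -100.6, 21.6, 122.8, 89.8), 'ang': np.float64(179.6)}
side s {'n': 158, 'mean': array([0.4737, 0.1045]), 'rect': (473.6, 104.5, 47.0, 16.2, 18.8), 'ang': np.float64(18.5)}
side l {'n': 234, 'mean': array([ 0.4623, -0.0956]), 'rect': (463.8, -95.5, 18.0, 97.0, 89.6), 'ang': np.float64(179.3)}
side g {'n': 3033, 'mean': array([0.5549, 0.3115]), 'rect': (557.6, 308.0, 188.1, 99.1, 19.2), 'ang': np.float64(19.5)}
side b {'n': 1192, 'mean': array([ 0.5599, -0.313 ]), 'rect': (564.1, -316.0, 101.1, 189.1, 76.4), 'ang': np.float64(166.1)}
side s all {'n': 178, 'mean': array([0.4746, 0.1031]), 'rect': (471.3, 104.4, 70.7, 24.3, 19.9), 'ang': np.float64(19.1)}
side l all {'n': 281, 'mean': array([ 0.4622, -0.098 ]), 'rect': (459.3, -95.1, 33.7, 124.3, 86.3), 'ang': np.float64(178.7)}
```

```bash
cat >> h.py <<'E'
def row(x,y,z,yaw):
    o=get_obs(); Rt=R.from_quat(o["tool_rot"]); Mx=Rt.as_matrix()[:,0]
    d=Rt.inv().apply(np.array([x,y,z])-o["position"])/.025
    c=np.radians(yaw); T=R.from_matrix(np.array([[np.cos(c),np.sin(c),0],[np.sin(c),-np.cos(c),0],[0,0,-1.]]))
    print("t",round(o["time"],2),"pos",o["position"].round(4),"yaw",np.degrees(np.arctan2(Mx[1],Mx[0])).round(2),"w",round(o["grip_width"],4),"F",o["ft_force"].round(1))
    print(" shift",d.round(2),"turn",(Rt.inv()*T).as_rotvec(degrees=True).round(2))
E
python3 -c "
from h import *
row(.474,.102,.10,-70)"
```

```text
t 0.5 pos [ 0.2695 -0.5639  0.2225] yaw -64.46 w 0.0867 F [-0.2  0.3  0.3]
 shift [-20.51 -18.86   4.9 ] turn [0.   0.   5.54]
```

>>> carry_out(
  deltas=[
    [-1,-2,-1.8,0,0,0,1],
    [-1,-4,-3.7,0,0,0,2],
    [-1,-5.5,-5,0.5,0,0,3],
    [-1,-7,-6.5,1,0,0,4],
    [-1,-8.5,-8,1.5,0,0,5],
    [-1,-10,-9.5,2,0,0,5.5],
    [-1,-11.5,-10.7,2.5,0,0,5.5],
    [-1,-13,-12,3,0,0,5.5],
  ],
  force=30,
)

```text
time: 1.3
position: [0.3874, -0.1873, 0.1598]
tool_rot: [0.819, -0.574, 0.001, 0.0]
ft_force: [0.6, 0.8, 1.0]
grip_width: 0.0872
```

```bash
python3 -c "
from h import *
row(.474,.102,.10,-70)"
```

```text
t 1.3 pos [ 0.3874 -0.1873  0.1598] yaw -70.0 w 0.0872 F [0.6 0.8 1. ]
 shift [-9.69 -7.21  2.39] turn [-0.06 -0.09 -0.  ]
```

>>> carry_out(
  deltas=[
    [-1,-1.5,-1.2,0.3,0,0,0],
    [-1,-3,-2.4,0.8,0,0,0],
    [-1,-4.5,-3.6,1.2,0,0,0],
    [-1,-6,-4.8,1.6,0,0,0],
    [-1,-7,-6,1.9,0,0,0],
    [-1,-7.5,-6.8,1.9,0,0,0],
    [-1,-7.5,-6.8,1.9,0,0,0],
    [-1,-7.5,-6.8,1.9,0,0,0],
  ],
)

```text
time: 2.1
position: [0.482, 0.046, 0.1123]
tool_rot: [0.82, -0.573, -0.0, 0.0]
ft_force: [-1.5, 0.6, -0.4]
grip_width: 0.0872
```

```bash
python3 -c "
from h import *
row(.474,.102,.05,-70)"
```

```text
t 2.1 pos [0.482  0.046  0.1123] yaw -69.87 w 0.0872 F [-1.5  0.6 -0.4]
 shift [-2.22 -0.47  2.49] turn [ 0.02 -0.01  0.13]
```

>>> carry_out(
  deltas=[
    [-1,-1.2,-0.2,0.5,0,0,0],
    [-1,-2.2,-0.5,1,0,0,0.1],
    [-1,-2.2,-0.5,2,0,0,0.1],
    [-1,-2.2,-0.5,2.1,0,0,0.1],
    [-1,-2.2,-0.5,2.1,0,0,0.1],
  ],
)

```text
time: 2.6
position: [0.4742, 0.1006, 0.0596]
tool_rot: [0.818, -0.575, -0.001, 0.001]
ft_force: [-0.6, -0.5, -0.6]
grip_width: 0.0869
```

```bash
python3 -c "
from h import *
row(.474,.102,.004,-70)
for n in ('top','side'):
    p,d=camera(n); cv2.imwrite(f'pics/{n}1.png',cv2.resize(p[140:330,150:400,::-1],None,fx=3,fy=3))
"
```

```text
t 2.6 pos [0.4742 0.1006 0.0596] yaw -70.15 w 0.0869 F [-0.6 -0.5 -0.6]
 shift [-0.06 -0.01  2.22] turn [ 0.11  0.03 -0.15]
```

View pics/top1.png

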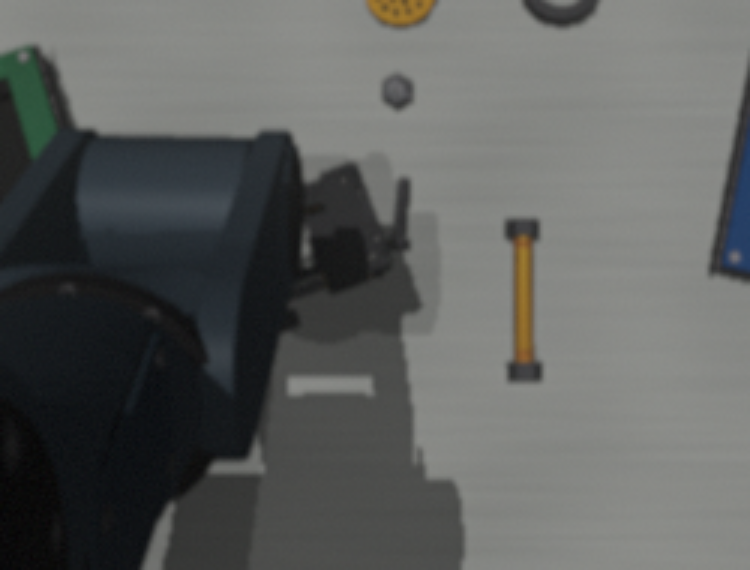

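View pics/side1.png

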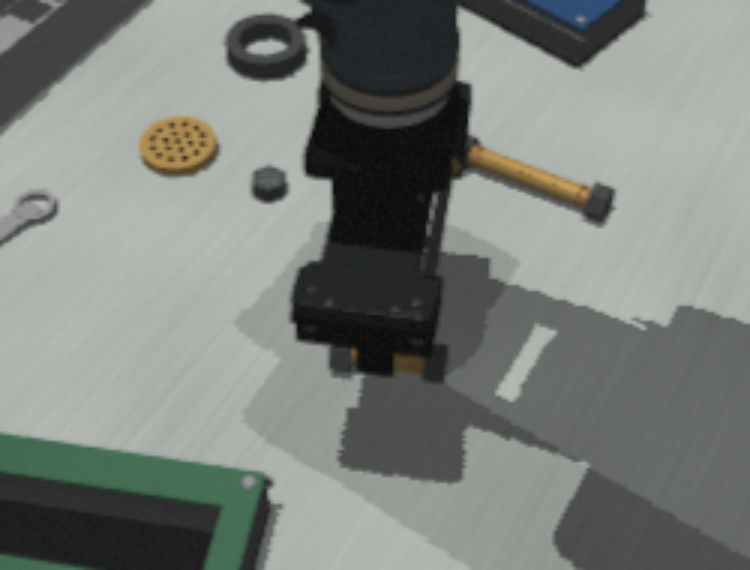

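The side view shows the near finger centred between the nuts of the short stud, so I'll descend.

>>> carry_out(
  deltas=[
    [-1,0,0,0.8,0,0,0],
    [-1,0,0,1.6,0,0,0],
    [-1,0,0,2.2,0,0,0],
    [-1,0,0,2.2,0,0,0],
    [1,0,0,2.2,0,0,0],
    [1,0,0,2.2,0,0,0],
    [1,0,0,2.2,0,0,0],
    [1,0,0,2.2,0,0,0],
  ],
  force=30,
)

```text
time: 3.5
position: [0.4755, 0.1017, 0.0055]
tool_rot: [0.819, -0.574, 0.001, -0.0]
ft_force: [-0.4, -0.1, 0.8]
grip_width: 0.063
```

>>> carry_out(
  deltas=[
    [1,0,0,0,0,0,0],
    [1,0,0,0,0,0,0],
    [1,0,0,0,0,0,0],
    [1,0,0,0,0,0,0],
  ],
)

```text
time: 3.9
position: [0.475, 0.1017, 0.0047]
tool_rot: [0.819, -0.574, -0.0, 0.0]
ft_force: [0.7, 0.6, 0.4]
grip_width: 0.0309
```

```bash
python3 -c "
from h import *
row(.564,-.3177,.12,-103.9)
"
```

```text
t 3.9 pos [0.475  0.1017 0.0047] yaw -70.05 w 0.0309 F [0.7 0.6 0.4]
 shift [16.99  2.38 -4.61] turn [ 0.    0.   33.85]
```

>>> carry_out(
  deltas=[
    [1,0,0,0,0,0,0],
    [1,0,0,0,0,0,0],
    [1,0,0,0,0,0,0],
    [1,0,0,0,0,0,0],
    [1,0,0,0,0,0,0],
  ],
)

```text
time: 4.4
position: [0.475, 0.1017, 0.0047]
tool_rot: [0.819, -0.574, -0.0, 0.0]
ft_force: [0.4, 0.4, -0.5]
grip_width: 0.015
```

>>> carry_out(
  deltas=[
    [1,0,0,-0.4,0,0,0],
    [1,0,0,-1.2,0,0,0],
    [1,0,0,-2.4,0,0,0],
    [1,0,0,-3.6,0,0,0],
    [1,0,0,-4.6,0,0,0],
    [1,0,0,-4.6,0,0,0],
    [1,0,0,-4.6,0,0,0],
  ],
)

```text
time: 5.1
position: [0.4749, 0.1017, 0.1203]
tool_rot: [0.819, -0.574, 0.0, -0.0]
ft_force: [-0.1, 0.1, -1.9]
grip_width: 0.015
```

```bash
python3 -c "
from h import *
row(.564,-.3177,.12,-103.9)
p,d=camera('side'); cv2.imwrite('pics/side2.png',cv2.resize(p[90:330,150:400,::-1],None,fx=2.5,fy=2.5))
"
```

```text
t 5.1 pos [0.4749 0.1017 0.1203] yaw -70.05 w 0.015 F [-0.1  0.1 -1.9]
 shift [16.99  2.37  0.02] turn [-0.06 -0.   33.85]
```

View pics/side2.png

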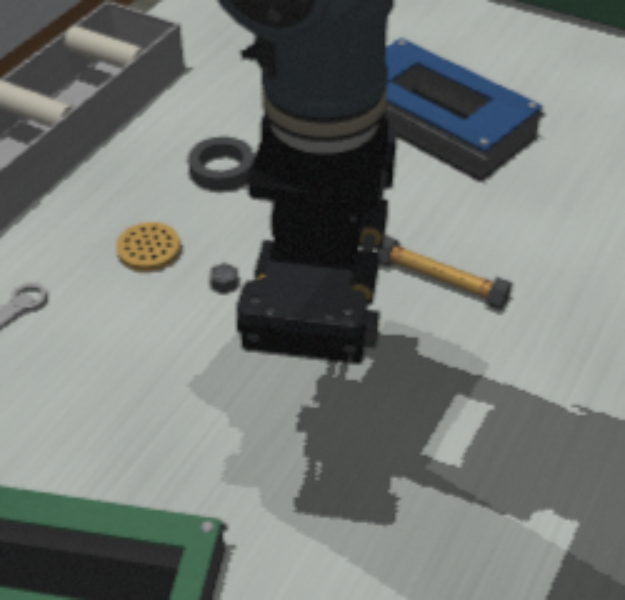

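Width 15 mm and about 1.9 N of load: the short stud is held. The gripper body hides it at about (310,310). I'll carry it to the blue box.

>>> carry_out(
  deltas=[
    [1,1,0.1,0,0,0,3],
    [1,2.5,0.3,0,0,0,6],
    [1,4.2,0.6,0,0,0,10],
    [1,5.9,0.8,0,0,0,14],
    [1,7.6,1.1,0,0,0,18],
    [1,9.3,1.3,0,0,0,22],
    [1,11,1.5,0,0,0,26],
    [1,12.5,1.7,0,0,0,30],
  ],
)

```text
time: 5.95
position: [0.5409, -0.2083, 0.1176]
tool_rot: [-0.641, 0.768, 0.002, -0.001]
ft_force: [1.4, 1.2, -1.5]
grip_width: 0.0147
```

```bash
python3 -c "
from h import *
row(.564,-.3177,.12,-103.9)
"
```

```text
t 5.95 pos [ 0.5409 -0.2083  0.1176] yaw -100.28 w 0.0147 F [ 1.4  1.2 -1.5]
 shift [ 4.14 -1.69 -0.11] turn [0.19 0.07 3.62]
```

>>> carry_out(
  deltas=[
    [1,1.4,-0.6,0,0,0,2],
    [1,2.6,-1.1,0,0,0,3.6],
    [1,3.6,-1.5,0,0,0,3.6],
    [1,4.1,-1.7,0,0,0,3.6],
    [1,4.1,-1.7,0,0,0,3.6],
    [1,4.1,-1.7,0,0,0,3.6],
  ],
)

```text
time: 6.55
position: [0.5645, -0.3131, 0.1184]
tool_rot: [-0.618, 0.786, 0.002, -0.0]
ft_force: [-0.7, -0.1, -1.6]
grip_width: 0.0149
```

```bash
python3 -c "
from h import *
for n in ('top','side'):
    p,d=camera(n); np.savez(n+'3.npz',p=p,d=d)
    q=p[100:300,340:540] if n=='top' else p[30:230,200:450]
    cv2.imwrite(f'pics/{n}3.png',cv2.resize(q[:,:,::-1],None,fx=2.9,fy=2.9))
row(.564,-.3177,.046,-103.9)
"
```

```text
t 6.65 pos [ 0.5648 -0.3127  0.1191] yaw -103.58 w 0.0151 F [ 0.6  0.4 -1.4]
 shift [ 0.21 -0.02  2.92] turn [0.15 0.09 0.32]
```

View pics/top3.png

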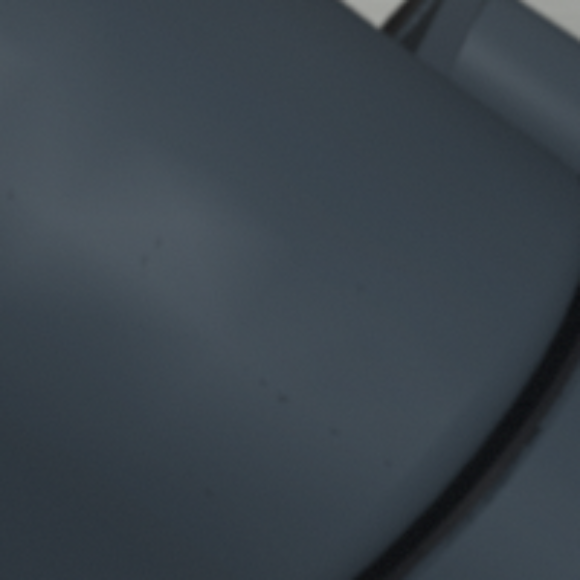

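View pics/side3.png

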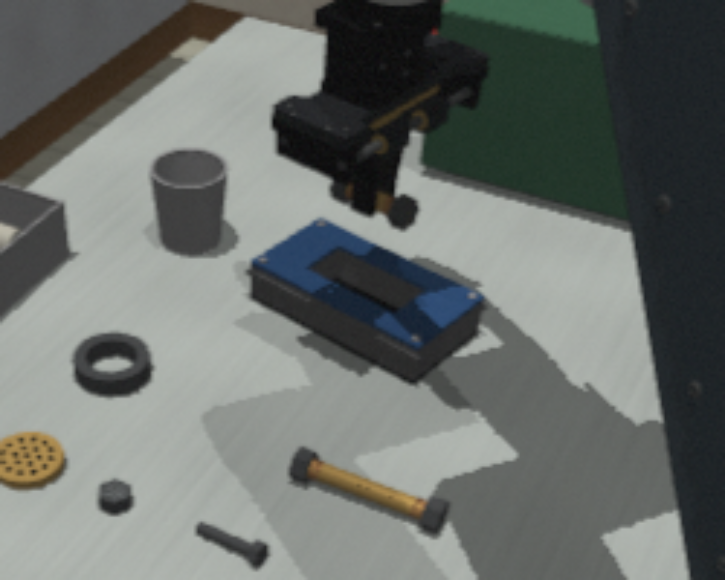

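```bash
python3 -c "
from h import *
s=np.array([[340,192],[402,210],[371,201]])/2.9+[200,30]
print(onplane('side',s,.1265).round(4))
"
```

```text
[[ 0.5911 -0.3067  0.1265]
 [ 0.5335 -0.3061  0.1265]
 [ 0.562  -0.3064  0.1265]]
```

>>> carry_out(
  deltas=[
    [1,0.1,0,0.7,0,0,0.3],
    [1,0.2,0,1.6,0,0,0.3],
    [1,0.2,0,2.4,0,0,0.3],
    [1,0.2,0,2.9,0,0,0.3],
    [1,0.2,0,2.9,0,0,0.3],
    [1,0.2,0,2.9,0,0,0.3],
  ],
)

```text
time: 7.25
position: [0.5647, -0.3192, 0.0476]
tool_rot: [-0.616, 0.788, -0.0, 0.0]
ft_force: [0.3, -0.7, -1.7]
grip_width: 0.0151
```

```bash
python3 -c "
from h import *
p,d=camera('side')
cv2.imwrite(f'pics/side4.png',cv2.resize(p[60:200,250:420,::-1],None,fx=4,fy=4))
row(.564,-.317,.046,-103.9)
"
```

```text
t 7.3 pos [ 0.5651 -0.3198  0.0482] yaw -103.92 w 0.0152 F [-0.6 -0.2 -1. ]
 shift [-0.1   0.07  0.09] turn [-0.08 -0.04 -0.02]
```

View pics/side4.png

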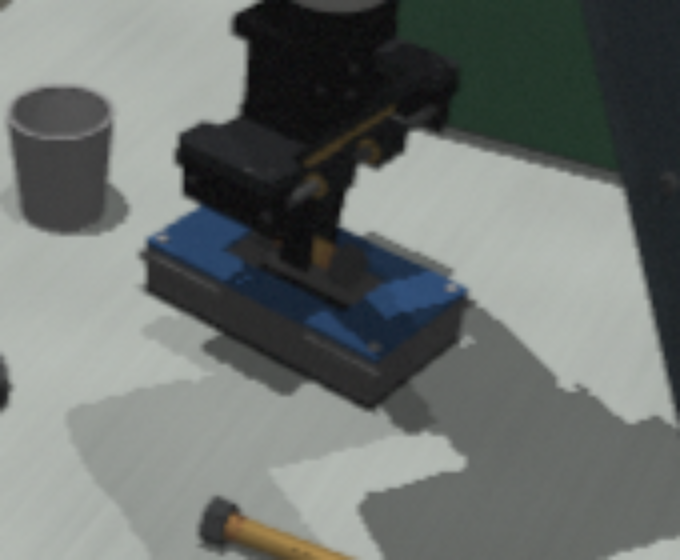

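The stud sits just at lid level inside the slot opening (around (340,265)). I'll shift 3 mm back towards the centre and release.

>>> carry_out(
  deltas=[
    [1,-0.1,0,0,0,0,0],
    [1,-0.1,0.1,0.1,0,0,0],
    [1,-0.1,0.1,0.1,0,0,0],
    [-1,-0.1,0.1,0.1,0,0,0],
    [-1,-0.1,0.1,0.1,0,0,0],
    [-1,-0.1,0.1,0.1,0,0,0],
    [-1,-0.1,0.1,0.1,0,0,0],
    [-1,-0.1,0.1,0.1,0,0,0],
  ],
)

```text
time: 8.1
position: [0.5627, -0.3169, 0.0449]
tool_rot: [-0.616, 0.788, -0.0, 0.0]
ft_force: [0.9, -0.6, -0.2]
grip_width: 0.047
```

>>> carry_out(
  deltas=[
    [-1,0,0,0,0,0,0],
    [-1,0,0,-0.5,0,0,0],
    [-1,0,0,-1.5,0,0,0],
    [-1,0,0,-2.5,0,0,0],
    [-1,0,0,-3,0,0,0],
    [-1,0,0,-3,0,0,0],
  ],
)

```text
time: 8.7
position: [0.564, -0.3178, 0.1226]
tool_rot: [-0.616, 0.788, -0.003, 0.001]
ft_force: [0.4, -1.0, 0.5]
grip_width: 0.0858
```

```bash
python3 -c "
from h import *
p,d=camera('side')
cv2.imwrite(f'pics/side5.png',cv2.resize(p[60:220,250:420,::-1],None,fx=3.7,fy=3.7))
row(.462,-.0985,.10,-90.8)
"
```

```text
t 8.75 pos [ 0.5631 -0.317   0.1209] yaw -103.95 w 0.0866 F [-0.5  0.7  0.6]
 shift [-7.51  6.03  0.82] turn [ -0.11  -0.07 -13.15]
```

View pics/side5.png

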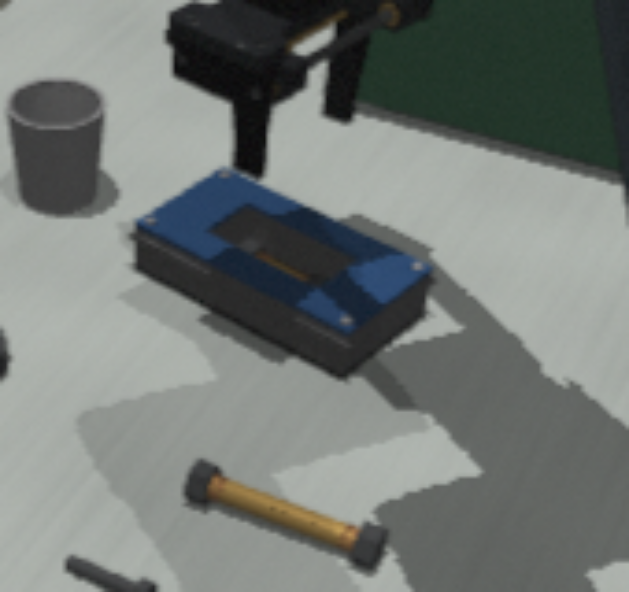

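The brass shows flat inside the blue compartment at (285,265). Now the long stud.

>>> carry_out(
  deltas=[
    [-1,-1,0.8,0,0,0,-3],
    [-1,-2.3,1.8,0,0,0,-6],
    [-1,-3.6,2.9,0.2,0,0,-9],
    [-1,-5,4,0.4,0,0,-12],
    [-1,-6.3,5.1,0.6,0,0,-13.1],
    [-1,-7.5,6,0.8,0,0,-13.1],
    [-1,-7.5,6,0.8,0,0,-13.1],
    [-1,-7.5,6,0.8,0,0,-13.1],
  ],
)

```text
time: 9.55
position: [0.4615, -0.0977, 0.099]
tool_rot: [-0.702, 0.712, 0.001, -0.0]
ft_force: [1.6, 0.1, 0.2]
grip_width: 0.0868
```

```bash
python3 -c "
from h import *
row(.463,-.098,.055,-90.8)
"
```

```text
t 9.55 pos [ 0.4615 -0.0977  0.099 ] yaw -90.77 w 0.0868 F [1.6 0.1 0.2]
 shift [ 0.01 -0.06  1.76] turn [0.1  0.04 0.03]
```

>>> carry_out(
  deltas=[
    [-1,0,0,0.8,0,0,0],
    [-1,0,0,1.8,0,0,0],
    [-1,0,0,2.8,0,0,0],
    [-1,0,0,3.5,0,0,0],
    [-1,0,0,3.8,0,0,0],
    [-1,0,0,3.8,0,0,0],
    [1,0,0,3.8,0,0,0],
    [1,0,0,3.8,0,0,0],
  ],
  force=35,
)

```text
time: 10.35
position: [0.463, -0.0991, 0.0055]
tool_rot: [-0.702, 0.712, -0.001, 0.0]
ft_force: [-1.0, 0.2, 0.0]
grip_width: 0.0782
```

>>> carry_out(
  deltas=[
    [1,0,0,0,0,0,0],
    [1,0,0,0,0,0,0],
    [1,0,0,0,0,0,0],
    [1,0,0,0,0,0,0],
    [1,0,0,0,0,0,0],
    [1,0,0,0,0,0,0],
    [1,0,0,0,0,0,0],
    [1,0,0,0,0,0,0],
  ],
)

```text
time: 11.15
position: [0.4622, -0.0986, 0.0047]
tool_rot: [-0.702, 0.712, 0.0, -0.0]
ft_force: [-1.1, -0.3, 0.6]
grip_width: 0.0149
```

>>> carry_out(
  deltas=[
    [1,0,0,0,0,0,0],
    [1,0,0,0,0,0,0],
    [1,0,0,-0.4,0,0,0],
    [1,0,0,-1.2,0,0,0],
    [1,0,0,-2.4,0,0,0],
    [1,0,0,-3.6,0,0,0],
    [1,0,0,-4.6,0,0,0],
    [1,0,0,-4.6,0,0,0],
  ],
)

```text
time: 11.95
position: [0.4641, -0.0993, 0.123]
tool_rot: [-0.702, 0.712, -0.003, 0.001]
ft_force: [0.8, -0.3, -2.8]
grip_width: 0.0152
```

```bash
python3 -c "
from h import *
row(.5573,.306,.12,-70.8)
p,d=camera('side')
cv2.imwrite(f'pics/side6.png',cv2.resize(p[80:280,230:430,::-1],None,fx=2.9,fy=2.9))
"
```

```text
t 11.95 pos [ 0.4641 -0.0993  0.123 ] yaw -90.85 w 0.0152 F [ 0.8 -0.3 -2.8]
 shift [-16.27  -3.49   0.1 ] turn [ -0.35  -0.24 -20.05]
```

View pics/side6.png

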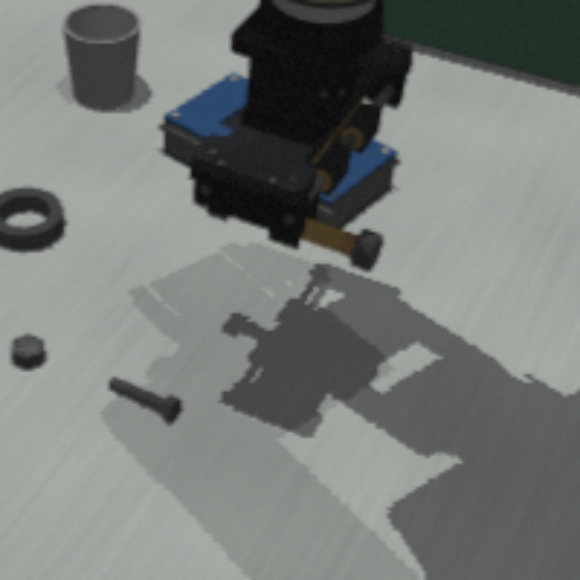

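The long stud is held: width 15 mm, load 2.8 N, nut visible at (367,248). I'll carry it to the green box.

>>> carry_out(
  deltas=[
    [1,-0.8,-0.2,0,0,0,-1],
    [1,-2.3,-0.5,0,0,0,-3],
    [1,-4,-0.9,0,0,0,-5],
    [1,-5.7,-1.2,0,0,0,-8],
    [1,-7.4,-1.6,0,0,0,-11],
    [1,-9.1,-2,0,0,0,-14],
    [1,-10.8,-2.3,0,0,0,-17],
    [1,-12.5,-2.7,0,0,0,-20],
  ],
)

```text
time: 12.8
position: [0.5327, 0.2144, 0.1178]
tool_rot: [0.816, -0.579, -0.002, 0.002]
ft_force: [0.5, -0.3, -1.2]
grip_width: 0.0147
```

```bash
python3 -c "
from h import *
row(.5573,.306,.12,-70.8)
"
```

```text
t 12.8 pos [0.5327 0.2144 0.1178] yaw -70.72 w 0.0147 F [ 0.5 -0.3 -1.2]
 shift [-3.13 -2.14 -0.09] turn [0.25 0.03 0.08]
```

>>> carry_out(
  deltas=[
    [1,-1.2,-0.8,0,0,0,0],
    [1,-2.2,-1.5,0,0,0,0],
    [1,-3,-2,0,0,0,0],
    [1,-3,-2,0,0,0,0],
    [1,-3,-2,0,0,0,0],
    [1,-3,-2,0,0,0,0],
    [1,-3,-2,0,0,0,0],
  ],
)

```text
time: 13.5
position: [0.5565, 0.2988, 0.1192]
tool_rot: [0.814, -0.58, -0.0, 0.001]
ft_force: [0.1, -0.9, -1.7]
grip_width: 0.0151
```

```bash
python3 -c "
from h import *
for n in ('top','side'):
    p,d=camera(n)
    q=p[100:300,60:260] if n=='top' else p[200:400,60:310]
    cv2.imwrite(f'pics/{n}7.png',cv2.resize(q[:,:,::-1],None,fx=2.9,fy=2.9))
row(.5573,.306,.046,-70.8)
"
```

```text
t 13.6 pos [0.557  0.2991 0.1197] yaw -70.94 w 0.0145 F [-0.5  0.4 -2. ]
 shift [-0.26 -0.11  2.95] turn [ 0.04 -0.   -0.14]
```

View pics/top7.png

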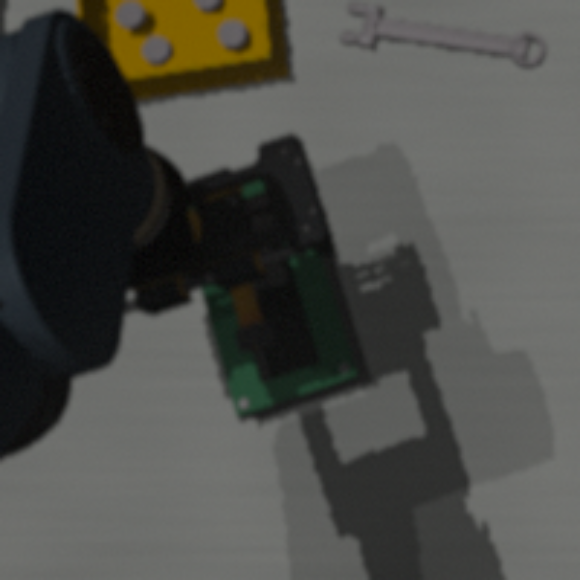

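View pics/side7.png

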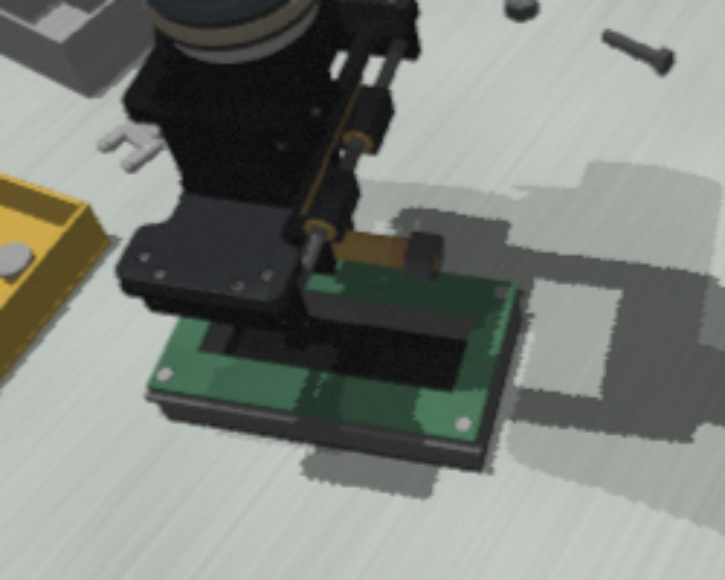

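```bash
python3 -c "
from h import *
print(onplane('side',[[60+424/2.9,200+256/2.9]],.127),onplane('top',[[60+259/2.9,100+342/2.9]],.13))
"
```

```text
[[0.50264124 0.28090328 0.127     ]] [[0.49835436 0.27355793 0.13      ]]
```

The side camera agrees with the arm to 1 mm, so I'll aim for its box centre, (0.5575, 0.3075). That is 2 mm further.

>>> carry_out(
  deltas=[
    [1,-0.1,-0.1,0.6,0,0,0],
    [1,-0.3,-0.1,1.5,0,0,0],
    [1,-0.3,-0.1,2.4,0,0,0],
    [1,-0.3,-0.1,2.9,0,0,0],
    [1,-0.3,-0.1,2.9,0,0,0],
    [1,-0.3,-0.1,2.9,0,0,0],
    [1,-0.3,-0.1,2.9,0,0,0],
  ],
)

```text
time: 14.3
position: [0.558, 0.3083, 0.0483]
tool_rot: [0.815, -0.58, 0.001, -0.001]
ft_force: [-1.0, -0.1, -1.1]
grip_width: 0.015
```

```bash
python3 -c "
from h import *
for n in ('top','side'):
    p,d=camera(n)
    q=p[140:260,100:240] if n=='top' else p[230:380,80:280]
    cv2.imwrite(f'pics/{n}8.png',cv2.resize(q[:,:,::-1],None,fx=3.9,fy=3.9))
row(.5575,.3075,.046,-70.8)
"
```

```text
t 14.4 pos [0.5579 0.3083 0.0485] yaw -70.86 w 0.0148 F [-0.6 -1.  -1.7]
 shift [0.02 0.03 0.1 ] turn [-0.14 -0.   -0.06]
```

View pics/side8.png

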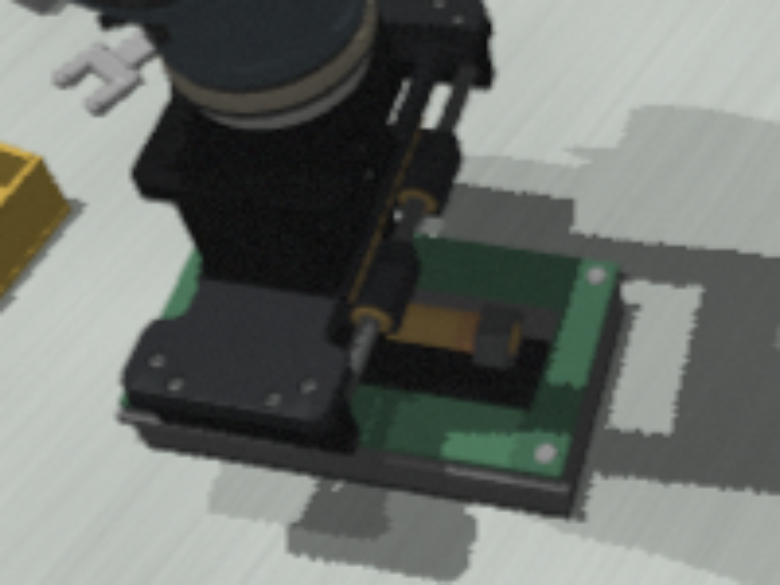

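View pics/top8.png

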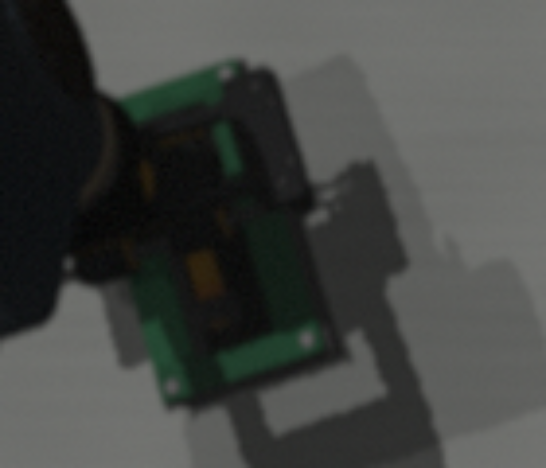

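The side view shows the nut at (498,333) inside the slot, with clearance at the end and both sides. Releasing.

>>> carry_out(
  deltas=[
    [1,0,0,0.1,0,0,0],
    [1,0,0,0.1,0,0,0],
    [-1,0,0,0.1,0,0,0],
    [-1,0,0,0.1,0,0,0],
    [-1,0,0,0.1,0,0,0],
    [-1,0,0,0.1,0,0,0],
    [-1,0,0,0.1,0,0,0],
    [-1,0,0,0.1,0,0,0],
  ],
)

```text
time: 15.2
position: [0.557, 0.3081, 0.0448]
tool_rot: [0.815, -0.58, 0.0, -0.0]
ft_force: [0.3, -0.4, 0.6]
grip_width: 0.0551
```

>>> carry_out(
  deltas=[
    [-1,0,0,0,0,0,0],
    [-1,0,0,-0.5,0,0,0],
    [-1,0,0,-1.5,0,0,0],
    [-1,0,0,-2.7,0,0,0],
    [-1,0,0,-4,0,0,0],
    [-1,0,0,-5,0,0,0],
    [-1,0,0,-5,0,0,0],
    [-1,0,0,-5,0,0,0],
  ],
)

```text
time: 16.0
position: [0.5571, 0.3081, 0.1708]
tool_rot: [0.815, -0.58, 0.001, -0.001]
ft_force: [-0.3, -0.2, 0.4]
grip_width: 0.087
```

>>> carry_out(
  deltas=[
    [-1,1.2,0.3,0,0,0,0],
    [-1,2.5,0.6,0,0,0,0],
    [-1,4,1,0,0,0,0],
    [-1,5.5,1.4,0,0,0,0],
    [-1,7,1.8,0,0,0,0],
    [-1,8,2,0,0,0,0],
    [-1,8,2,0,0,0,0],
    [-1,8,2,0,0,0,0],
  ],
)

```text
time: 16.8
position: [0.5744, 0.1023, 0.1685]
tool_rot: [0.814, -0.58, -0.001, 0.001]
ft_force: [0.9, -0.3, -0.0]
grip_width: 0.0873
```

```bash
python3 -c "
from h import *
a=[]
for n in ('top','side'):
    p,d=camera(n); cv2.imwrite(f'pics/{n}9.png',p[:,:,::-1])
    for t in ('short_stud','long_stud'): print(n,t,[(r['pixel'],round(r['score'],2)) for r in spot_in(n,t)])
row(.5575,.3075,.046,-70.8)
"
```

```text
top short_stud [([197.1, 414.7], 0.55)]
top long_stud []
side short_stud [([134.5, 326.3], 0.45)]
side long_stud [([321.4, 176.6], 0.93)]
t 17.1 pos [0.575  0.1038 0.1696] yaw -70.76 w 0.0872 F [0.7 0.6 0.9]
 shift [-7.92 -2.03  4.95] turn [0.02 0.01 0.04]
```

View pics/side9.png

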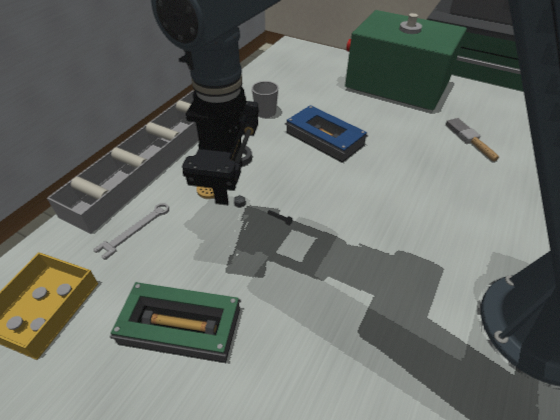

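View pics/top9.png

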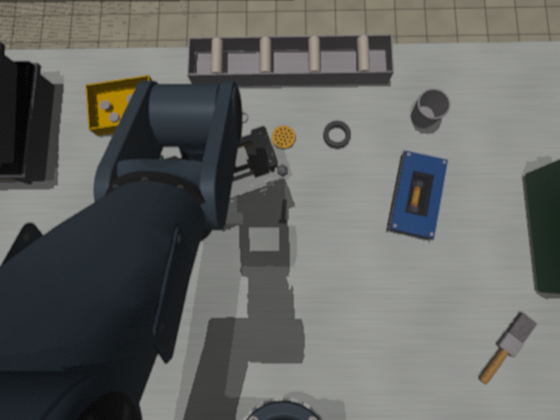

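Both studs lie flat in their compartments: the long one at side (322,178), the short one at top (197,416). The gripper is clear, so I'm handing in.

```bash
python3 -c "
from rig import *
print(hand_in())"
```

```text
the job is handed in; nothing more can be done
None
```

Both studs are sorted, and I handed the job in at about 17 s of the 58 s allowed. I dropped the short stud through the blue-lid slot first, then the long stud through the green-lid slot.

**Last checks:** the side view shows the long stud lying flat in the green box, and the top view shows the short stud lying flat in the blue box. The gripper was open, empty and clear of everything. The wrist force stayed at a few newtons in every reading.

**Disagreements:**
- The two cameras differed by about 3–5 mm in y. I relied on the side view, which matched the arm's own position to about 1 mm.
- The network did not find the long stud in the last top picture because the arm blocked the view. It found it in the side view with a score of 0.93.
- The network's scores for the short stud were low (0.45 and 0.55), but it is plainly visible in both pictures.

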